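# Latch the junction box hatch

## Task

Shut the hatch of the grey junction box and lock it: swing the hatch down, press it gently home on its rubber seal, and while it is held down turn the black wing knob clockwise until the hidden tongue has swung fully behind the frame edge and stops. Do not force the hatch or the knob, leave the things beside the box where they are, and let go at the end; the hatch must stay shut by itself.

Things in the scene. Friction and masses are not known exactly. Their poses are not given: they have to be found in the camera images.
- box: grey sheet-steel junction box, 200 x 220 mm, fixed to the bench, lying on its back, opening upwards; origin at the centre of its underside, z up, -x towards its front (the side where the hatch opens, roughly towards the robot), y along the hinge. The hinge line of the hatch runs along y at x = +86 mm, z = 86 mm.
- hatch: grey steel hatch of the box, a flat panel 186 x 214 x 5 mm; origin on the hinge line at mid width. In its own frame the panel reaches from x = -182 mm (free edge) to +4 mm, outer face at z = +5 mm, underside at z = 0. A spring pin in the box holds the lowered hatch about 14 mm ajar at the free edge. Along the free edge, 168 mm from the hinge, it meets a rubber seal (12 N per mm).
- hatch_hinge (a joint): opening angle of the hatch in rad: 0 = level, grows as the free edge rises; about 0.085 when it rests ajar on the spring pin, between -0.05 and +0.04 when locked. The frame with the seal sits adjusted by its screws, up to 6.5 mm higher or lower from box to box, unmeasured, so the place where the hatch meets the seal must be felt. Opened, the hatch stays where it is left.
- hatch_edge (a point): point on the hatch's outer face, 10 mm in from the free edge and 55 mm beside the knob (hatch frame x = -172, y = -55, z = +5 mm), a place to push the hatch down. Pushing down at the knob takes up to 9 N before the hatch meets the seal; the tongue clears the frame edge from about 14 N; above about 23 N the hatch is being forced.
- knob_grip (a point): on the axis of the black wing knob, 26 mm above the outer face, at the middle of the wing bar; 130 mm from the hinge, mid width. z points out of the hatch. Wings: one rounded bar along this point's y, 46 mm long, 14 mm thick, on an 8 mm web, top 33 mm above the face. The tongue (14 mm wide, 4 mm thick, 42 mm long) is under the hatch, along -y; the frame edge it must go under lies 24 mm from the axis, towards the free edge.
- wing_knob (a joint): angle of the wing knob in rad, growing clockwise seen from above: 0 = tongue parallel to the frame edge, clear of it. The tongue meets the edge at about 0.45: if the hatch is not pressed down enough it is blocked there, or passes above and does not hold. A stop pin ends the turn at about 1.35, tongue fully behind the edge. Turning takes under 0.3 N m; over about 1 N m is forcing it.
- oil_bottle: black oil bottle, 46 mm across, 155 mm high, standing loose to the left of the box; origin at the centre of its foot
- tin_small: rusty open tin, 70 mm across, 70 mm high, standing loose to the right of the box; origin at the centre of its foot
- tyre_lever: flat grey tyre lever, 120 x 16 x 7 mm, lying loose on the bench left of the bottle; origin at the centre of its underside

How it is judged:
By the outcome, as a careful person would: the job done as asked, in the order asked, and still so for the second after the job is handed in, with the robot touching nothing.
It also fails if it takes over 69 s, if anything falls off the work surface, if the arm or the gripper's body presses on something with over 40 N, if the wrist force passes 120 N, or if a joint passes its speed limit or range.

## Robot

A 7-joint arm with a two-finger parallel gripper is mounted at the origin on a cart in front of the work surface, level with it; the furniture and walls round the work are solid. World frame = base frame: x ahead of the robot, y to its left, z up, the work surface at z = 0. Lengths are in mm, angles in rad, forces in N, time in s.
With the tool pointing down it reaches from about 425 to 975 mm from the base axis. Payload 16.7 kg.
Tool frame: the origin (TCP) lies at the very end of the fingers, on their centre line; the grasp point (between the pads) lies 19 mm behind it; z points along the fingers, y is the line along which they close (so a half turn about z gives the same grasp; the last joint's range is limited). The gripper opens to 85 mm and grips with 20 to 120 N. Pads are 22 mm wide; open, the fingers measure 114 mm over their backs; the gripper's body (76 mm by 85 mm) begins 54 mm behind the grasp point. The pads swing forward as they close: fully open they stand 13 mm farther back than shut.
Start: joints at [-0.149, 0.426, 0.074, 1.606, -0.034, 1.111, -0.067], TCP at [674.963, -0.018, 207.002] pointing down, gripper open.
Joint ranges: [-2.85, 2.85], [-0.5, 2.14], [-1.23, 1.37], [0.21, 2.46], [-1.02, 4.16], [0.16, 2.05], [-2.73, 2.73]. Speed limits (rad/s): [1.89, 1.89, 2.39, 2.39, 3.01, 3.01, 3.01].

## Interface

Orientations are given as a 3x3 rotation matrix whose columns are the frame's x, y, z axes.
In Python, from cell import ctrl gives the robot as it stands.
- The arm moves only by the shell command python3 -m jog 'ROWS' [FORCE]. ROWS is a JSON object of lists of equal length, an entry for each row: "gripper": the opening, from 0 (shut) to 1 (fully open); "dp": the shift along the tool's x, y, z in cm, a list of three; "angular": the turn, a rotation vector about the tool's x, y, z in rad, a list of three. A call has 1 to 12 rows; each row shifts and turns the commanded pose from where the row before left it, along the tool's axes as they then stand; what a row does not reach is not made up. A row lasts 1/10 s, in which the tool goes at most 50 mm and 8.59 degrees, less where a joint would pass 70% of its speed; a pose out of reach is approached as far as the arm can. A call with a gripper value outside its range is refused whole. The fingers move at their own pace and stop on an object; FORCE is the grip in N (left out, the last holds). Time passes only in rows, so rows that do not move let the fingers close. It gives the time, the measured TCP pose, the force, the opening and the grip force at its end, in the units of the state.
- ctrl.read_state(): the state, without advancing time (a new reading comes with each control period).
- ctrl.capture(name): name is "scene" or "side" or "wrist"; returns the picture (400x640x3 uint8, blue, green, red); there is no depth.
- ctrl.camera_model(name): a dict with "fov_y" (degrees; the focal length in pixels is half the picture's height over the tangent of half this angle, whatever the lens; pixels are square), "cx", "cy" (the principal point, pixels), "k1" (the pictures are not rectified: a ray, as slopes to the right and down, at radius r is drawn at 1 + k1 r^2 times it, then the intrinsics apply), "R" (3x3) and "t" (3): a world point X has camera coordinates R X + t. Camera axes: x right, y down, z forward; pixel columns grow to the right and rows downward; lengths in mm; the calibration is good to about 2 mm. A picture is of the moment at which its call begins: read the wrist's pose just before it. camera_model takes no time and is no camera call; for the wrist camera it gives the pose at the moment of the call.
- ctrl.sign_off(): hands the job in; it is judged then, once.
The state is a dict: "clock": time; "qpos": joint angles; "dq": joint speeds; "joint_torque": joint torques, N m; "tool_pos": TCP position; "tool_rot": TCP orientation; "wrist_force": force on the tool from outside, world axes, zero at the start; "wrist_torque": the same for the moment, N m; "grip_width": finger opening in mm; "gripper_force": force on a finger pad.
Only numpy, scipy, OpenCV 4.12 (cv2) and the standard library are available. Lean on these libraries where they do the work, as an engineer would, in place of code of your own. Each camera call takes 0.05 s, during which the arm holds its last target. There are 200 camera calls.

## Working session

There is one attempt and no reset: what is moved stays moved. The work goes in short steps, Python scripts to look and compute and a shell command to move; the robot and the scene stay as the last step left them, time stands still between calls to the robot, and variables do not carry over. Pictures are saved under pics/ and viewed, at most 10 in all, crops included, and the job is handed in when it is done.

```bash
ls; mkdir -p pics
python3 - <<'E'
from cell import ctrl
import cv2,numpy as np
s=ctrl.read_state();print(s['clock'],s['tool_pos'],np.round(s['tool_rot'],3).tolist(),s['wrist_force'])
a=ctrl.capture("scene");b=ctrl.capture("side");c=ctrl.capture("wrist")
for n,i in zip(("scene","side","wrist"),(a,b,c)):
    cv2.imwrite(f"pics/{n}0.png",i); m=ctrl.camera_model(n); print(n,m)
E
```

```text
pics
0.0 [6.74546290e+02 5.26480358e-03 2.06302739e+02] [[-0.0, 1.0, -0.001], [1.0, 0.0, -0.0], [-0.0, -0.001, -1.0]] [-0.73296646 -0.04907752 -0.0357452 ]
scene {'fov_y': 43.4087803906277, 'cx': 315.6372136599349, 'cy': 205.0632895717073, 'k1': -0.07269551321292153, 'R': array([[-0.72658787, -0.68688739,  0.0159929 ],
       [-0.51441782,  0.52842494, -0.6753824 ],
       [ 0.45546061, -0.49895169, -0.73729427]]), 't': array([389.77270598, 340.77026337, 868.55968555])}
side {'fov_y': 47.43871910259561, 'cx': 310.5064461207088, 'cy': 198.88971955243025, 'k1': -0.018105969083141455, 'R': array([[-0.96041222, -0.27855437,  0.00397852],
       [-0.14999675,  0.50502561, -0.84997065],
       [ 0.23475378, -0.81691896, -0.52681502]]), 't': array([521.60229519, 159.3215994 , 972.26465772])}
wrist {'fov_y': 67.51315165532579, 'cx': 320.68911154801543, 'cy': 204.70177175015738, 'k1': 0.010348193258163786, 'R': array([[ 9.99998258e-01, -2.79213666e-04, -1.84545458e-03],
       [ 2.88833423e-04, -9.53686763e-01,  3.00801388e-01],
       [-1.84397346e-03, -3.00801397e-01, -9.53685021e-01]]), 't': array([-674.57088742,  -37.58100715,  380.23097951])}
```

View pics/scene0.png

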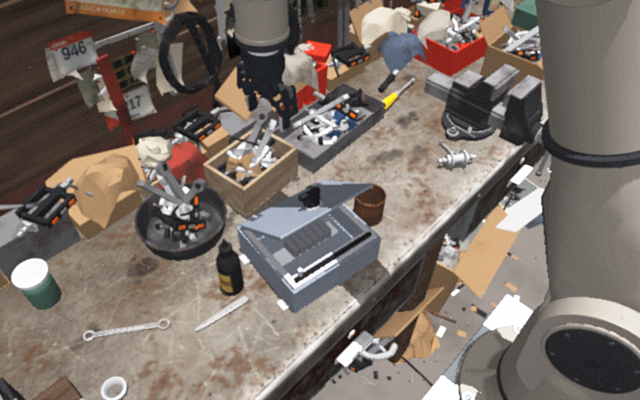

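View pics/side0.png

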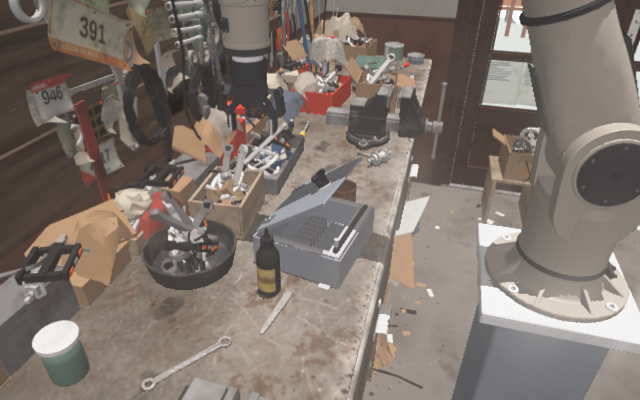

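The scene view shows the box around (310,255) with its hatch half open, the knob near (312,195), the bottle at (230,268), the lever at (222,313) and the tin at (370,203). The side view has the box at (315,235) and the knob at (320,178). I'll enlarge both to pick corners.

Run:
```python
import cv2,numpy as np
a=cv2.imread("pics/scene0.png")[170:320,210:410];b=cv2.imread("pics/side0.png")[150:300,230:430]
f=lambda i:cv2.resize(i,None,fx=4,fy=4,interpolation=cv2.INTER_CUBIC)[:600]
cv2.imwrite("pics/ca.png",f(a));cv2.imwrite("pics/cb.png",f(b))
```

```text
(no output)
```

View pics/ca.png

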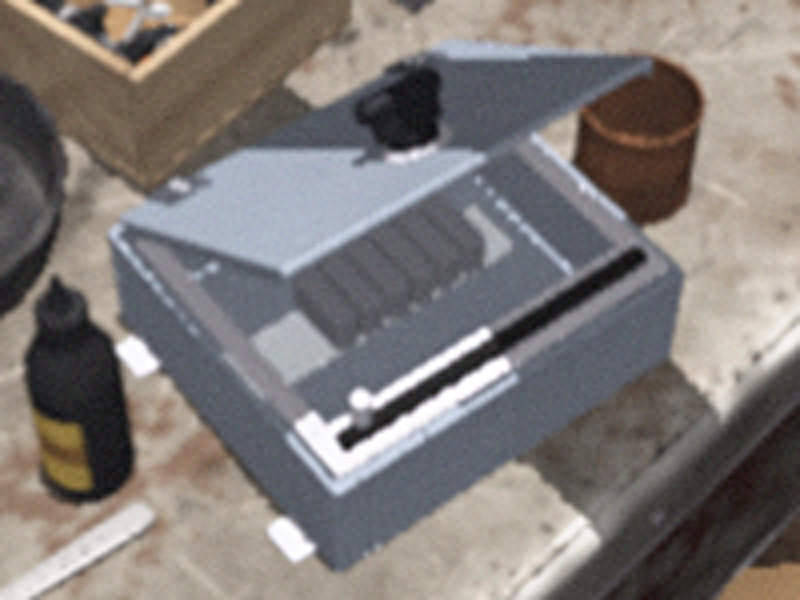

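View pics/cb.png

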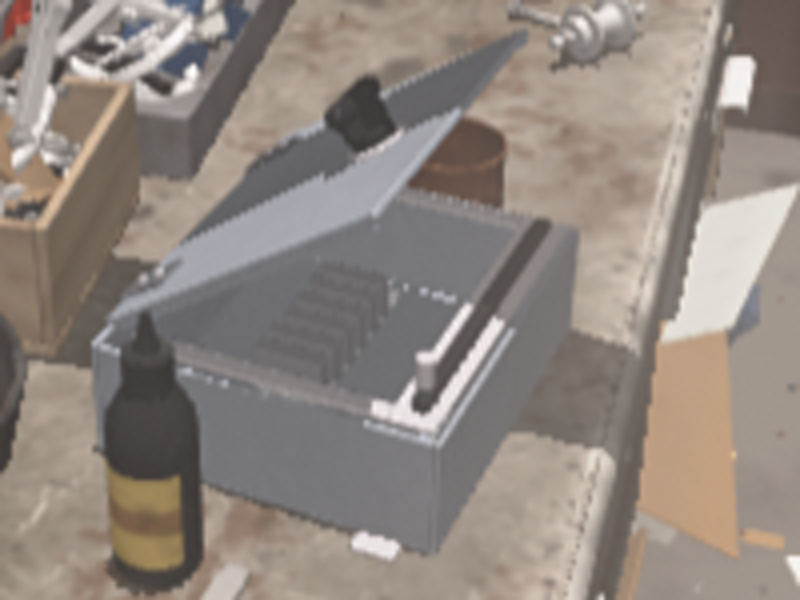

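The crops show box top corners: front-left at crop (337,490) / (437,437), front-right (683,272) / (578,230) and back-left (113,235) / (97,343). The hatch free-edge corners are (287,272) / (377,213) and (650,65) / (522,35). I'll triangulate these.

```bash
cat > h.py <<'E'
import numpy as np,cv2
from cell import ctrl
def ray(m,u,v,rows=400):
    f=rows/2/np.tan(np.radians(m['fov_y']/2))
    K=np.array([[f,0,m['cx']],[0,f,m['cy']],[0,0,1]])
    x=cv2.undistortPoints(np.array([[[u,v]]],float),K,np.array([m['k1'],0,0,0.]))[0,0]
    d=m['R'].T@np.array([x[0],x[1],1]); return -m['R'].T@m['t'],d/np.linalg.norm(d)
def onplane(m,u,v,z):
    c,d=ray(m,u,v); return c+d*(z-c[2])/d[2]
def tri(rs):
    A=sum(np.eye(3)-np.outer(d,d) for c,d in rs);b=sum((np.eye(3)-np.outer(d,d))@c for c,d in rs)
    p=np.linalg.solve(A,b); return p,[np.linalg.norm(np.cross(p-c,d)) for c,d in rs]
E
python3 - <<'E'
from h import *
a=ctrl.camera_model("scene");b=ctrl.camera_model("side");np.set_printoptions(precision=1,suppress=True)
P={}
for n,s,t in [("FLtop",(337,490),(437,437)),("FLbot",(340,570),(437,550)),("FRtop",(683,272),(578,230)),("BLtop",(113,235),(97,343)),
 ("hL",(287,272),(377,213)),("hR",(650,65),(522,35)),("knob",(400,105),(362,112))]:
    p,e=tri([ray(a,209.6+s[0]/4,169.6+s[1]/4),ray(b,229.6+t[0]/4,149.6+t[1]/4)]);P[n]=p;print(n,p,np.array(e))
d=P["FLtop"]-P["FRtop"];print("yaw",np.arctan2(-d[0],d[1]));d=P["BLtop"]-P["FLtop"];print("yaw2",np.arctan2(d[1],d[0]),np.linalg.norm(d))
for n,m,u,v in [("bottle",a,228,290),("lever",a,222,313),("tin",a,369,221)]: print(n,onplane(m,u,v,0))
E
```

```text
FLtop [434.2 169.9  70.8] [2.2 2.2]
FLbot [432.6 170.2  -1.7] [0.6 0.6]
FRtop [400.6 -46.8  65.5] [0.9 0.9]
BLtop [627.3 140.2  67.4] [1.5 1.5]
hL [470.6 160.5 190.2] [1. 1.]
hR [441.7 -51.4 184.6] [1.7 1.7]
knob [509.1  49.2 180. ] [0.7 0.7]
yaw -0.15400233295920615
yaw2 -0.15287788172465377 195.37556584116209
bottle [563.8 228.9   0. ]
lever [531.5 271.4   0. ]
tin [ 476.1 -112.8    0. ]
```

Box yaw is about -0.153, with its origin near (516,46) and the hatch open about 0.6 rad. First move: shut the fingers and go above the hatch beside the knob, at about (459,-6).

```bash
python3 -m jog '{"gripper":[0,0,0,0,0,0,0,0,0,0],"dp":[[0,-2,-1],[0,-2.8,-0.5],[-0.1,-2.8,0],[-0.1,-2.8,0],[-0.1,-2.8,0],[-0.1,-2.8,0],[-0.1,-2.8,0],[-0.1,-2.8,0],[0,0,0],[0,0,0]],"angular":[[0,0,0],[0,0,0],[0,0,0],[0,0,0],[0,0,0],[0,0,0],[0,0,0],[0,0,0.08],[0,0,0.073],[0,0,0]]}' 30
python3 - <<'E'
from h import *
a=ctrl.capture("side");w=ctrl.capture("wrist")
cv2.imwrite("pics/m1.png",np.hstack([cv2.resize(a[100:320,200:450],None,fx=1.6,fy=1.6),cv2.resize(w,(400,352))[:352]]))
s=ctrl.read_state();print(s['tool_pos'],s['wrist_force'],s['qpos'])
E
```

```text
clock: 1.15
tool_pos: [458.6, -6.0, 222.3]
tool_rot: [[0.154, 0.988, 0.001], [0.988, -0.154, 0.0], [0.0, 0.001, -1.0]]
wrist_force: [-0.5, 1.0, 0.1]
grip_width: -0.2
gripper_force: 0.0
[459.28200616  -5.94013337 222.09054288] [ 0.74307201  0.16070269 -0.83250021] [-0.18236499  0.05222001  0.05714272  2.05428014 -0.0035081   1.034968
 -0.27426199]
```

View pics/m1.png

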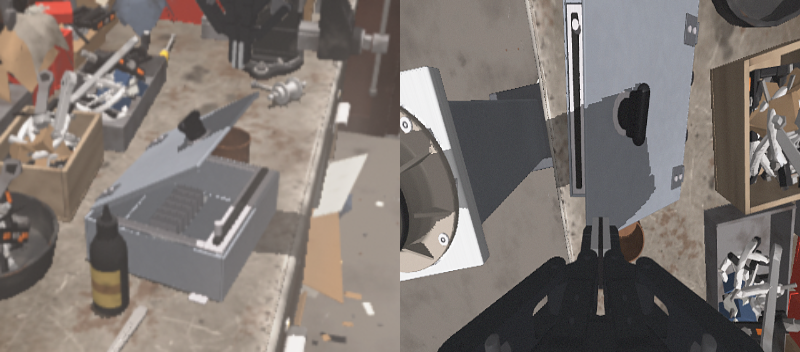

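The wrist view shows the wing bar at (637,115), parallel to the hinge, so the knob is at 0. The fingertips at (600,235) are above the hatch. I'll push down.

```bash
python3 -m jog '{"gripper":[0,0,0,0,0,0,0,0],"dp":[[0,0,1.5],[0,0,1.5],[0,0,0.7],[0,0,0.7],[0,0,0.7],[0,0,0.7],[0,0,0.7],[0,0,0.7]],"angular":[[0,0,0],[0,0,0],[0,0,0],[0,0,0],[0,0,0],[0,0,0],[0,0,0],[0,0,0]]}'
```

```text
clock: 2.05
tool_pos: [459.1, -6.0, 149.6]
tool_rot: [[0.152, 0.988, 0.0], [0.988, -0.152, 0.0], [0.0, 0.0, -1.0]]
wrist_force: [-0.1, -0.1, 0.6]
grip_width: -0.2
gripper_force: 0.4
```

```bash
python3 -m jog '{"gripper":[0,0,0,0,0,0,0,0],"dp":[[0,0,0.7],[0,0,0.7],[0,0,0.7],[0,0,0.6],[0,0,0.6],[0,0,0.5],[0,0,0.3],[0,0,0]],"angular":[[0,0,0],[0,0,0],[0,0,0],[0,0,0],[0,0,0],[0,0,0],[0,0,0],[0,0,0]]}'
python3 - <<'E'
from h import *
w=ctrl.capture("wrist");cv2.imwrite("pics/w2.png",w);a=ctrl.capture("side");cv2.imwrite("pics/s2.png",a)
cv2.imwrite("pics/m2.png",np.hstack([cv2.resize(a[100:320,200:450],None,fx=1.6,fy=1.6),cv2.resize(w,(400,352))]))
s=ctrl.read_state();print(s['tool_pos'],s['wrist_force'])
E
```

```text
clock: 2.85
tool_pos: [458.8, -6.0, 108.6]
tool_rot: [[0.152, 0.988, -0.001], [0.988, -0.152, -0.0], [-0.0, -0.001, -1.0]]
wrist_force: [-0.3, 0.1, -0.8]
grip_width: -0.3
gripper_force: 0.0
[459.01517005  -5.99329773 109.08200558] [-1.11433987 -0.68364271  0.39762888]
```

View pics/m2.png

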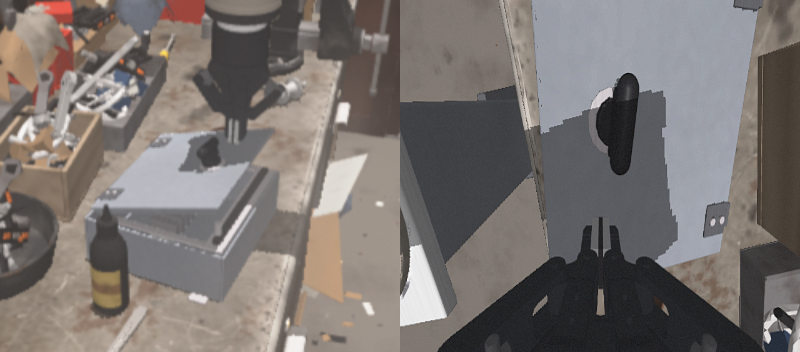

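The hatch follows the fingertips and is nearly down. The knob is at (625,125) in the wrist pane. Next I'll lower slowly until the spring pin is felt.

```bash
python3 -m jog '{"gripper":[0,0,0,0],"dp":[[0,0,0.2],[0,0,0.2],[0,0,0.15],[0,0,0]],"angular":[[0,0,0],[0,0,0],[0,0,0],[0,0,0]]}'
```

```text
clock: 3.35
tool_pos: [458.9, -6.0, 103.3]
tool_rot: [[0.152, 0.988, -0.0], [0.988, -0.152, 0.0], [-0.0, -0.0, -1.0]]
wrist_force: [-0.0, -0.7, -0.4]
grip_width: -0.1
gripper_force: 0.0
```

```bash
python3 -m jog '{"gripper":[0,0,0],"dp":[[0,0,0.2],[0,0,0.15],[0,0,0]],"angular":[[0,0,0],[0,0,0],[0,0,0]]}'
```

```text
clock: 3.65
tool_pos: [458.9, -6.0, 99.8]
tool_rot: [[0.152, 0.988, -0.0], [0.988, -0.152, 0.0], [-0.0, -0.0, -1.0]]
wrist_force: [-0.2, -0.6, 0.2]
grip_width: -0.0
gripper_force: 0.0
```

```bash
python3 -m jog '{"gripper":[0,0,0],"dp":[[0,0,0.15],[0,0,0.15],[0,0,0]],"angular":[[0,0,0],[0,0,0],[0,0,0]]}'
python3 - <<'E'
from h import *
w=ctrl.capture("wrist");a=ctrl.capture("side")
cv2.imwrite("pics/m3.png",np.hstack([cv2.resize(a[160:260,240:390],(600,400),interpolation=cv2.INTER_CUBIC)]))
E
```

```text
clock: 3.95
tool_pos: [458.9, -6.0, 96.8]
tool_rot: [[0.152, 0.988, -0.0], [0.988, -0.152, -0.0], [-0.0, -0.0, -1.0]]
wrist_force: [-0.2, 0.4, -0.1]
grip_width: -0.1
gripper_force: 0.0
```

View pics/m3.png

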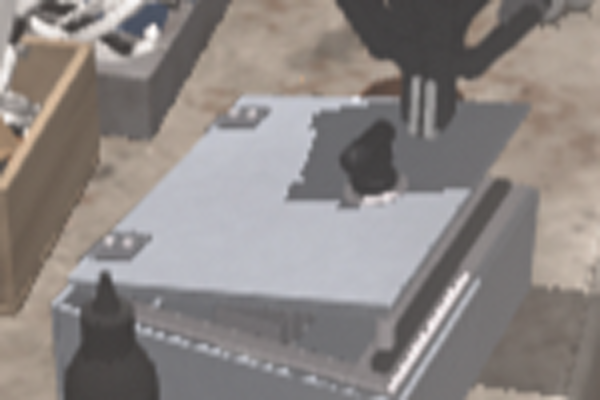

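The hatch still looks ajar, with its free corner at crop (390,303). I'll compute the hatch angle and the knob position.

Run:
```python
from h import *
np.set_printoptions(precision=1,suppress=True)
b=ctrl.camera_model("side");a=ctrl.camera_model("scene")
from scipy.optimize import minimize_scalar
bx=np.array([.988,-.152,0]);by=np.array([.152,.988,0]);z=np.array([0,0,1.])
H=np.array([516.3,46.2,0])+86*bx+86*z
def P(x,y,zz,t): return H+bx*(x*np.cos(t)+zz*np.sin(t))+z*(-x*np.sin(t)+zz*np.cos(t))+by*y
def proj(m,X):
    c=m['R']@X+m['t'];f=200/np.tan(np.radians(m['fov_y']/2));q=c[:2]/c[2];q=q*(1+m['k1']*(q@q));return q*f+[m['cx'],m['cy']]
for t in (0,.05,.085,.12,.16,.2): print(t,(proj(b,P(-182,107,5,t))-[240,160])*4, 'FRcorner',(proj(b,P(-182,-107,5,t))-[240,160])*4,'knobtop',(proj(b,P(-130,0,38,t))-[240,160])*4,'tip z@135',86+135*np.tan(t)+5)
print('boxFL',(proj(b,H-186*bx+110*by-16*z)-[240,160])*4,'hinge',(proj(b,P(4,107,5,.1))-[240,160])*4)
```

```text
0 [394.8 360.7] FRcorner [532.5 153. ] knobtop [381.5 173.7] tip z@135 91.0
0.05 [394.6 345.7] FRcorner [532.9 139.4] knobtop [378.3 162.6] tip z@135 97.75563063069774
0.085 [393.9 334.9] FRcorner [532.7 129.8] knobtop [375.7 154.8] tip z@135 102.5027157262054
0.12 [392.8 324.1] FRcorner [532.2 120. ] knobtop [372.9 147.1] tip z@135 107.27821052352621
0.16 [391.  311.5] FRcorner [531.1 108.8] knobtop [369.3 138.2] tip z@135 112.78622719925347
0.2 [388.6 298.7] FRcorner [529.6  97.4] knobtop [365.3 129.4] tip z@135 118.36585479367079
boxFL [398.5 399.9] hinge [ 65.6 267.4]
```

```bash
python3 -m jog '{"gripper":[0,0,0],"dp":[[0,0,0.15],[0,0,0.15],[0,0,0]],"angular":[[0,0,0],[0,0,0],[0,0,0]]}' | grep -E "pos|force"
python3 -m jog '{"gripper":[0,0,0],"dp":[[0,0,0.1],[0,0,0.1],[0,0,0]],"angular":[[0,0,0],[0,0,0],[0,0,0]]}' | grep -E "pos|wrist_force"
```

```text
tool_pos: [458.9, -6.0, 93.8]
wrist_force: [-0.1, -0.2, 0.8]
gripper_force: 0.0
tool_pos: [458.9, -6.0, 91.9]
wrist_force: [-0.4, -0.6, 0.8]
```

Run:
```python
from h import *
a=ctrl.capture("side");cv2.imwrite("pics/s4.png",a);c=ctrl.capture("scene");cv2.imwrite("pics/c4.png",c)
m=cv2.imread("pics/m3.png") 
r=cv2.resize(a[160:260,240:390],(600,400),interpolation=cv2.INTER_CUBIC)
s2=cv2.resize(cv2.imread("pics/s2.png")[160:260,240:390],(600,400),interpolation=cv2.INTER_CUBIC)
t=m[275:330,340:420]
for i in (s2,m,r):
    q=cv2.matchTemplate(i,t,cv2.TM_CCOEFF_NORMED);print(cv2.minMaxLoc(q)[1::2])
cv2.imwrite("pics/m5.png",np.hstack([r[:,:420],cv2.resize(c[200:310,230:390],None,fx=3.64,fy=3.64,interpolation=cv2.INTER_CUBIC)[:400,:380]]))
```

```text
(0.9084643125534058, (332, 252))
(1.0, (340, 275))
(0.9513513445854187, (339, 285))
```

View pics/m5.png

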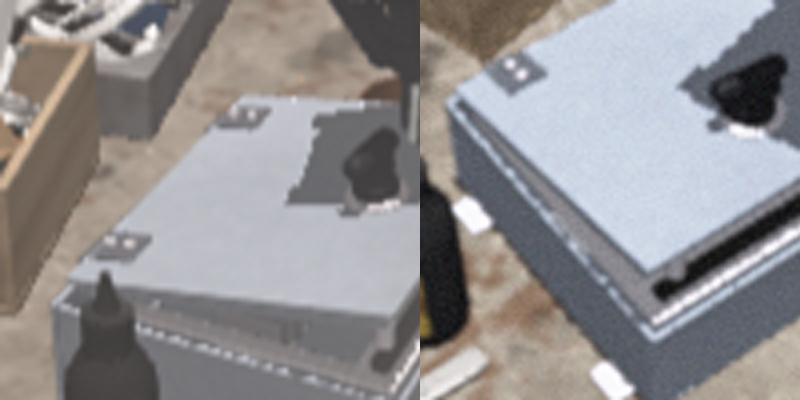

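Run:
```python
from h import *
np.set_printoptions(precision=1,suppress=True)
a=ctrl.camera_model("scene");b=ctrl.camera_model("side")
S=lambda u,v:ray(b,239.6+u/4,159.6+v/4)
C=lambda u,v:ray(a,229.9+(u-420)/3.64,199.9+v/3.64)
for n,s,c in [("hingeL",(70,283),(455,100)),("freeL",(392,318),(648,275)),("hingeplate screw",(125,240),(517,68)),("knobdisc",(385,207),(752,130)),("rimFL",(396,392),(650,330)),("bottle?",(105,275),(425,160))]:
    print(n,*tri([S(*s),C(*c)]))
```

```text
hingeL [616.5 143.6  84. ] [np.float64(2.7393618823683323), np.float64(2.7393618823682337)]
freeL [439.3 167.  116.4] [np.float64(1.9236578537768734), np.float64(1.9236578537768647)]
hingeplate screw [599.3 110.3  94.7] [np.float64(0.6003265782853848), np.float64(0.6003265782854531)]
knobdisc [468.9  59.2 107.5] [np.float64(1.0770448717567724), np.float64(1.077044871756761)]
rimFL [435.2 170.5  74.7] [np.float64(1.5813121325093804), np.float64(1.5813121325091999)]
bottle? [567.4 203.  135.3] [np.float64(7.984970553048071), np.float64(7.984970553047994)]
```

Run:
```python
from h import *
np.set_printoptions(precision=1,suppress=True)
def proj(m,X):
    c=m['R']@X+m['t'];f=200/np.tan(np.radians(m['fov_y']/2));q=c[:2]/c[2];q=q*(1+m['k1']*(q@q));return q*f+[m['cx'],m['cy']]
s=ctrl.read_state();T=s['tool_pos'];z=s['tool_rot'][:,2]
for k in (0,10,19): print(k,[proj(ctrl.camera_model(n),np.array(T)-k*np.array(z)) for n in ("wrist","side","scene")])
a=cv2.imread("pics/s4.png")[165:225,320:380];c=cv2.imread("pics/c4.png")[190:250,300:360]
w=ctrl.capture("wrist");cv2.imwrite("pics/w5.png",w);w=w[200:300,270:370]
f=lambda i:cv2.resize(i,(266,266),interpolation=cv2.INTER_CUBIC)
cv2.imwrite("pics/m6.png",np.hstack([f(a),f(c),f(w)]));print(s['wrist_force'])
```

```text
0 [array([320.5, 245.4]), array([346.9, 203. ]), array([346.3, 224.6])]
10 [array([320.5, 252.9]), array([347.1, 199.2]), array([346.7, 221.4])]
19 [array([320.5, 260.3]), array([347.3, 195.8]), array([346.9, 218.4])]
[ 0.6  0.5 -0.6]
```

View pics/m6.png

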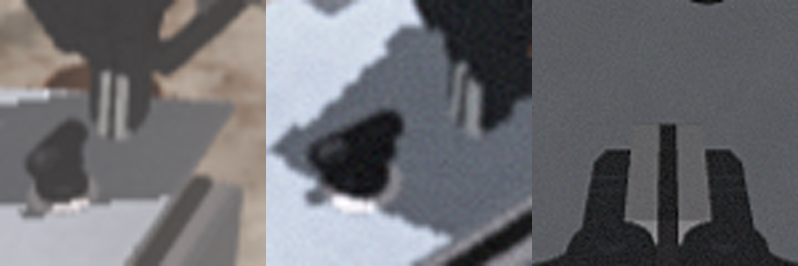

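The shut tips end about 16 mm behind the TCP in both views, at side (345,196) and scene (346,220). That explains the height offset, and the hatch is now near 0.12 rad. I'll lower a little more, then retract over the knob and open.

```bash
python3 -m jog '{"gripper":[0,0,0,0],"dp":[[0,0,0.15],[0,0,0.15],[0,0,0.15],[0,0,0]],"angular":[[0,0,0],[0,0,0],[0,0,0],[0,0,0]]}' | grep -E "pos|wrist_force"
python3 -m jog '{"gripper":[0,0,0,0,0,0,1,1,1,1],"dp":[[0,0,-2],[0,0,-3],[0,0,-3],[0,0,-2],[2,0,0],[2,0.4,0],[2,0.3,0],[0,0,0],[0,0,0],[0,0,0]],"angular":[[0,0,0],[0,0,0],[0,0,0],[0,0,0],[0,0,0],[0,0,0],[0,0,0],[0,0,0],[0,0,0],[0,0,0]]}'
python3 - <<'E'
from h import *
np.set_printoptions(precision=1,suppress=True)
m=ctrl.camera_model("wrist");s=ctrl.read_state();w=ctrl.capture("wrist");cv2.imwrite("pics/w7.png",w)
sd=ctrl.capture("side");sc=ctrl.capture("scene");cv2.imwrite("pics/s7.png",sd);cv2.imwrite("pics/c7.png",sc)
k=(w.max(2)<45).astype(np.uint8);k=cv2.morphologyEx(k,cv2.MORPH_OPEN,np.ones((3,3)))
n,_,st,ce=cv2.connectedComponentsWithStats(k)
for i in range(1,n):
    if st[i,4]>200: print(st[i],ce[i],onplane(m,*ce[i],128))
print(s['tool_pos'],s['grip_width'])
t=cv2.imread("pics/m3.png")[275:330,340:420];r=cv2.resize(sd[160:260,240:390],(600,400),interpolation=cv2.INTER_CUBIC)
print(cv2.minMaxLoc(cv2.matchTemplate(r,t,cv2.TM_CCOEFF_NORMED))[1::2])
E
```

```text
tool_pos: [458.8, -6.0, 87.3]
wrist_force: [-0.2, 0.9, -0.1]
clock: 6.2
tool_pos: [474.8, 51.6, 187.4]
tool_rot: [[0.153, 0.988, -0.0], [0.988, -0.153, -0.0], [-0.0, -0.0, -1.0]]
wrist_force: [-0.5, -1.0, 0.9]
grip_width: 58.2
gripper_force: 0.0
[ 362    0   56   30 1008] [383.2  10.9] [536.7 183.7 128. ]
[ 487    0   60   86 1244] [506.6  41.7] [616.6 152.8 128. ]
[538   0  27  26 399] [551.1  12.3] [644.3 165.5 128. ]
[594   0  46  31 542] [619.5  10.1] [687.4 159.7 128. ]
[ 302  180   30   57 1170] [318.  206.3] [473.6  57.7 128. ]
[   43   251   556   149 32271] [320.5 353.8] [453.3 -85.8 128. ]
[615 265  14  24 241] [621.6 276.7] [717.3 -43.2 128. ]
[474.8  51.6 187.4] 58.178830377023495
(0.904647946357727, (335, 293))
```

Run:
```python
import cv2,numpy as np
w=cv2.imread("pics/w7.png")[120:320,220:420];s=cv2.imread("pics/s7.png")[130:255,250:375]
f=lambda i:cv2.resize(i,(400,400),interpolation=cv2.INTER_CUBIC)
cv2.imwrite("pics/m7.png",np.hstack([f(w),f(s)]))
```

```text
(no output)
```

View pics/m7.png

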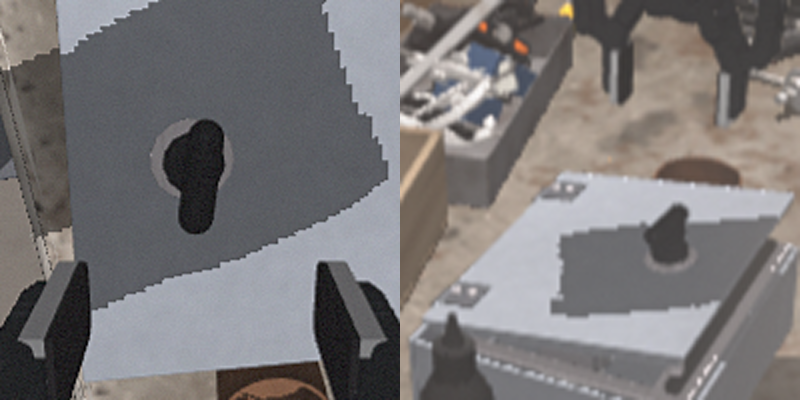

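The last view shows the wing bar in the wrist pane from (205,122) to (193,234). That puts the knob at about +0.1 rad with its centre near (475,55). I'll shift, align and descend with the fingers straddling the bar.

```bash
python3 -m jog '{"gripper":[1,1,1,1,1,1,1,1],"dp":[[0.35,0,0],[0,0,0],[0,0,1.5],[0,0,1.5],[0,0,1.5],[0,0,1.5],[0,0,1],[0,0,0.5]],"angular":[[0,0,0],[0,0,0.1],[0,0,0],[0,0,0],[0,0,0],[0,0,0],[0,0,0],[0,0,0]]}'
```

```text
clock: 7.15
tool_pos: [475.2, 55.7, 111.8]
tool_rot: [[0.25, 0.968, -0.001], [0.968, -0.25, -0.0], [-0.0, -0.001, -1.0]]
wrist_force: [-0.9, 0.5, -0.6]
grip_width: 85.3
gripper_force: 0.0
```

```bash
python3 -m jog '{"gripper":[0.2,0.2,0.2,0.15,0,0,0,0,0,0],"dp":[[0,0,0.3],[0,0,0],[0,0,0],[0,0,0],[0,0,0],[0,0,0],[0,0,0],[0,0,0],[0,0,0],[0,0,0]],"angular":[[0,0,0],[0,0,0],[0,0,0],[0,0,0],[0,0,0],[0,0,0],[0,0,0],[0,0,0],[0,0,0],[0,0,0]]}' 30
```

```text
clock: 8.15
tool_pos: [474.9, 55.9, 109.5]
tool_rot: [[0.25, 0.968, -0.001], [0.968, -0.25, 0.0], [-0.0, -0.001, -1.0]]
wrist_force: [-6.2, 1.3, 3.0]
grip_width: 12.1
gripper_force: 30.2
```

```bash
python3 -m jog '{"gripper":[0,0,0,0],"dp":[[0,-0.1,0.2],[0,0,0.2],[0,0,0.2],[0,0,0]],"angular":[[0,0,0],[0,0,0],[0,0,0],[0,0,0]]}' 40
```

```text
clock: 8.55
tool_pos: [472.9, 56.1, 103.0]
tool_rot: [[0.25, 0.968, -0.003], [0.968, -0.25, -0.0], [-0.001, -0.003, -1.0]]
wrist_force: [-10.9, 3.2, 3.8]
grip_width: 11.9
gripper_force: 42.2
```

```bash
python3 -m jog '{"gripper":[0,0,0],"dp":[[0,-0.15,0],[0,-0.1,0.1],[0,0,0]],"angular":[[0,0,0],[0,0,0],[0,0,0]]}' 40; python3 -c "
from h import *
s=ctrl.read_state();print(s['wrist_force'],s['wrist_torque'])"
```

```text
clock: 8.85
tool_pos: [472.5, 56.4, 102.7]
tool_rot: [[0.251, 0.968, 0.001], [0.968, -0.251, -0.0], [0.0, 0.001, -1.0]]
wrist_force: [-0.2, -2.0, 0.8]
grip_width: 11.6
gripper_force: 41.8
[-0.16801325 -1.96674077  0.78574315] [-0.47133841 -0.29549916 -0.00880151]
```

```bash
python3 -m jog '{"gripper":[0,0,0,0],"dp":[[0,-0.05,0.2],[0,-0.05,0.2],[0,-0.05,0.2],[0,0,0]],"angular":[[0,0,0],[0,0,0],[0,0,0],[0,0,0]]}' 40|grep -E "pos|wrist|width"; python3 -m jog '{"gripper":[0,0,0],"dp":[[0,-0.05,0.2],[0,-0.03,0.1],[0,0,0]],"angular":[[0,0,0],[0,0,0],[0,0,0]]}' 40|grep -E "pos|wrist|width"
```

```text
tool_pos: [470.7, 56.7, 96.5]
wrist_force: [-2.5, -2.6, 4.3]
grip_width: 11.7
tool_pos: [470.1, 56.8, 93.7]
wrist_force: [-3.6, -3.5, 5.9]
grip_width: 12.1
```

```bash
for i in 1; do python3 -m jog '{"gripper":[0,0,0],"dp":[[0,-0.05,0.1],[0,-0.03,0.1],[0,0,0]],"angular":[[0,0,0],[0,0,0],[0,0,0]]}' 40|grep -E "pos|wrist|width"; done;  python3 -m jog '{"gripper":[0,0],"dp":[[0,-0.03,0.1],[0,0,0]],"angular":[[0,0,0],[0,0,0]]}' 40|grep -E "pos|wrist|width"
```

```text
tool_pos: [469.7, 56.9, 91.8]
wrist_force: [-1.2, -3.9, 6.7]
grip_width: 12.1
tool_pos: [469.5, 56.9, 90.9]
wrist_force: [-1.7, -5.3, 8.5]
grip_width: 11.7
```

```bash
python3 -m jog '{"gripper":[0,0],"dp":[[-0.1,-0.02,0.07],[0,0,0]],"angular":[[0,0,0],[0,0,0]]}' 40|grep -E "pos|wrist|width"; python3 -m jog '{"gripper":[0,0],"dp":[[-0.05,-0.02,0.05],[0,0,0]],"angular":[[0,0,0],[0,0,0]]}' 40|grep -E "pos|wrist|width";python3 -m jog '{"gripper":[0,0],"dp":[[0,-0.02,0.05],[0,0,0]],"angular":[[0,0,0],[0,0,0]]}' 40|grep -E "pos|wrist|width"
```

```text
tool_pos: [469.0, 56.8, 90.2]
wrist_force: [-1.5, -0.3, 6.6]
grip_width: 11.8
tool_pos: [469.0, 56.7, 89.8]
wrist_force: [-1.2, 2.3, 6.7]
grip_width: 11.6
tool_pos: [468.9, 56.7, 89.3]
wrist_force: [0.8, 1.2, 7.2]
grip_width: 11.8
```

```bash
for i in 1; do python3 -m jog '{"gripper":[0,0],"dp":[[0,-0.02,0.08],[0,0,0]],"angular":[[0,0,0],[0,0,0]]}' 40|grep -E "pos|wrist|width";done; python3 -m jog '{"gripper":[0,0],"dp":[[0,-0.02,0.05],[0,0,0]],"angular":[[0,0,0],[0,0,0]]}' 40|grep -E "pos|wrist|width";python3 -m jog '{"gripper":[0,0],"dp":[[0,-0.02,0.05],[0,0,0]],"angular":[[0,0,0],[0,0,0]]}' 40|grep -E "pos|wrist|width"
```

```text
tool_pos: [468.7, 56.8, 88.5]
wrist_force: [0.2, 0.7, 6.8]
grip_width: 11.3
tool_pos: [468.6, 56.8, 88.1]
wrist_force: [-0.2, 0.9, 8.2]
grip_width: 11.8
tool_pos: [468.6, 56.8, 87.8]
wrist_force: [0.2, -0.0, 10.6]
grip_width: 12.1
```

```bash
python3 -m jog '{"gripper":[0,0],"dp":[[0,0,0.04],[0,0,0]],"angular":[[0,0,0],[0,0,0]]}' 40|grep -E "pos|wrist|width";python3 -m jog '{"gripper":[0,0],"dp":[[0,0,0.03],[0,0,0]],"angular":[[0,0,0],[0,0,0]]}' 40|grep -E "pos|wrist|width"
```

```text
tool_pos: [468.6, 56.8, 87.5]
wrist_force: [-2.4, 0.4, 16.5]
grip_width: 11.4
tool_pos: [468.6, 56.8, 87.4]
wrist_force: [-2.3, 0.4, 18.7]
grip_width: 11.5
```

```bash
python3 -m jog '{"gripper":[0,0,0],"dp":[[0,0,0],[0,0,0],[0,0,0]],"angular":[[0,0,0.07],[0,0,0.07],[0,0,0]]}' 40|grep -E "pos|wrist|width"; python3 -c "
from h import *
s=ctrl.read_state();print(s['wrist_force'],s['wrist_torque'])"
```

```text
tool_pos: [468.5, 56.9, 87.4]
wrist_force: [-3.3, 1.2, 20.3]
grip_width: 11.6
[-3.28096754  1.19064732 20.29120312] [ 0.12866677  0.59310438 -0.05835815]
```

```bash
python3 -m jog '{"gripper":[0,0,0],"dp":[[0,0,-0.01],[0,0,0],[0,0,0]],"angular":[[0,0,0.08],[0,0,0.08],[0,0,0]]}' 40|grep -E "pos|wrist|width"; python3 -c "
from h import *
s=ctrl.read_state();print(s['wrist_torque'])"; python3 -m jog '{"gripper":[0,0,0],"dp":[[0,0,0],[0,0,0],[0,0,0]],"angular":[[0,0,0.08],[0,0,0.08],[0,0,0]]}' 40|grep -E "pos|wrist|width"; python3 -c "
from h import *
s=ctrl.read_state();print(s['wrist_torque'])"
```

```text
tool_pos: [468.4, 56.9, 87.4]
wrist_force: [-2.8, 0.7, 18.0]
grip_width: 11.7
[ 1.59216546e-01  6.41783400e-01 -5.73796342e-04]
tool_pos: [468.4, 56.9, 87.4]
wrist_force: [-4.3, 0.0, 19.0]
grip_width: 11.4
[ 0.22578074  0.70958273 -0.04366436]
```

```bash
for k in 1; do python3 -m jog '{"gripper":[0,0,0,0],"dp":[[0,0,0],[0,0,-0.01],[0,0,0],[0,0,0]],"angular":[[0,0,0.08],[0,0,0.08],[0,0,0.08],[0,0,0]]}' 40|grep -E "pos|wrist|width"; python3 -c "
from h import *
s=ctrl.read_state();print(s['wrist_torque'])"; done; python3 -m jog '{"gripper":[0,0,0],"dp":[[0,0,0],[0,0,0],[0,0,0]],"angular":[[0,0,0.08],[0,0,0.08],[0,0,0]]}' 40|grep -E "pos|wrist|width"; python3 -c "
from h import *
s=ctrl.read_state();print(s['wrist_torque'])"
```

```text
tool_pos: [468.3, 57.0, 87.4]
wrist_force: [-2.8, 1.6, 17.7]
grip_width: 11.9
[ 0.42139654  0.70793331 -0.10076547]
tool_pos: [468.2, 57.1, 87.4]
wrist_force: [-4.6, 1.7, 17.9]
grip_width: 11.7
[ 0.50988476  0.78183632 -0.06276109]
```

```bash
python3 -m jog '{"gripper":[0,0,0,0],"dp":[[0,0,0],[0,0,0],[0,0,0],[0,0,0]],"angular":[[0,0,0.08],[0,0,0.08],[0,0,0.06],[0,0,0]]}' 40|grep -E "pos|rot|wrist|width"; python3 -c "
from h import *
s=ctrl.read_state();print(s['wrist_torque'])";  python3 -m jog '{"gripper":[0,0],"dp":[[0,0,0],[0,0,0]],"angular":[[0,0,0.06],[0,0,0]]}' 40|grep -E "pos|rot|wrist|width"; python3 -c "
from h import *
s=ctrl.read_state();print(s['wrist_torque'])"
```

```text
tool_pos: [468.2, 57.2, 87.4]
tool_rot: [[0.972, 0.234, 0.002], [0.234, -0.972, 0.001], [0.002, -0.001, -1.0]]
wrist_force: [-4.9, 2.0, 17.0]
grip_width: 11.9
[ 0.69734904  0.88962061 -0.04530733]
tool_pos: [468.1, 57.2, 87.4]
tool_rot: [[0.985, 0.175, 0.001], [0.175, -0.985, 0.001], [0.002, -0.001, -1.0]]
wrist_force: [-4.0, 3.5, 18.8]
grip_width: 11.9
[0.75087981 0.84985714 0.00675124]
```

```bash
T='from h import *
print(ctrl.read_state()["wrist_torque"][2])'
python3 -m jog '{"gripper":[0,0],"dp":[[0,0,0],[0,0,0]],"angular":[[0,0,0.05],[0,0,0]]}' 40|grep -E "wrist|width"; python3 -c "$T"
python3 -m jog '{"gripper":[0,0],"dp":[[0,0,0],[0,0,0]],"angular":[[0,0,0.04],[0,0,0]]}' 40|grep -E "wrist|width"; python3 -c "$T"
python3 -m jog '{"gripper":[0,0],"dp":[[0,0,0],[0,0,0]],"angular":[[0,0,0.03],[0,0,0]]}' 40|grep -E "rot|wrist|width"; python3 -c "$T"
```

```text
wrist_force: [-4.8, 2.7, 18.8]
grip_width: 11.8
-0.03186072585245544
wrist_force: [-4.0, 3.7, 18.1]
grip_width: 11.6
-0.09797718125796795
tool_rot: [[0.998, 0.057, 0.001], [0.057, -0.998, 0.001], [0.002, -0.001, -1.0]]
wrist_force: [-5.3, 3.6, 18.6]
grip_width: 11.4
0.0004364770139243905
```

```bash
T='from h import *
print(ctrl.read_state()["wrist_torque"][2])'
python3 -m jog '{"gripper":[0,0],"dp":[[0,0,0],[0,0,0]],"angular":[[0,0,0.03],[0,0,0]]}' 40|grep -E "wrist"; python3 -c "$T"
python3 -m jog '{"gripper":[0,0],"dp":[[0,0,0],[0,0,0]],"angular":[[0,0,0.03],[0,0,0]]}' 40|grep -E "wrist"; python3 -c "$T"
python3 -m jog '{"gripper":[0,0],"dp":[[0,0,0],[0,0,0]],"angular":[[0,0,0.03],[0,0,0]]}' 40|grep -E "rot|wrist|width"; python3 -c "$T"
```

```text
wrist_force: [-4.6, 3.1, 19.6]
0.2552190505495443
wrist_force: [-5.2, 3.5, 19.4]
0.5083348301173569
tool_rot: [[0.999, -0.032, 0.001], [-0.032, -0.999, 0.001], [0.001, -0.001, -1.0]]
wrist_force: [-4.4, 3.1, 19.5]
grip_width: 12.3
0.7365553110070792
```

The stop is felt: torque rises steadily at about 1.4 rad. I'll ease the twist and the downward push, then let go.

```bash
python3 -m jog '{"gripper":[0,0,0,0],"dp":[[0,0,0],[0,0,-0.05],[0,0,-0.04],[0,0,0]],"angular":[[0,0,-0.06],[0,0,0],[0,0,0],[0,0,0]]}' 30|grep -E "pos|wrist"
python3 -c "
from h import *
print(ctrl.read_state()['wrist_torque'])"
python3 -m jog '{"gripper":[0.3,0.3,0.5,0.7,1,1,1,1],"dp":[[0,0,0],[0,0,0],[0,0,0],[0,0,0],[0,0,0],[0,0,0],[0,0,0],[0,0,0]],"angular":[[0,0,0],[0,0,0],[0,0,0],[0,0,0],[0,0,0],[0,0,0],[0,0,0],[0,0,0]]}'
```

```text
tool_pos: [468.0, 57.1, 87.7]
wrist_force: [-0.2, 5.6, 5.0]
[ 1.27594819 -0.22639146  0.22044971]
clock: 16.25
tool_pos: [467.4, 56.3, 87.4]
tool_rot: [[1.0, 0.028, 0.0], [0.028, -1.0, 0.0], [0.0, -0.0, -1.0]]
wrist_force: [-0.6, -0.4, -0.3]
grip_width: 85.6
gripper_force: 0.0
```

```bash
python3 -m jog '{"gripper":[1,1,1,1,1,1,1,1],"dp":[[0,0,-1],[0,0,-2],[0,0,-2.5],[0,0,-2.5],[0,0,-2],[0,0,-2],[0,0,0],[0,0,0]],"angular":[[0,0,0],[0,0,0],[0,0,0],[0,0,0],[0,0,0],[0,0,0],[0,0,0],[0,0,0]]}'|grep -E "clock|pos|wrist"
python3 - <<'E'
from h import *
np.set_printoptions(precision=2,suppress=True)
m=ctrl.camera_model("wrist");w=ctrl.capture("wrist");cv2.imwrite("pics/w9.png",w);sd=ctrl.capture("side");cv2.imwrite("pics/s9.png",sd)
k=cv2.morphologyEx((w.max(2)<45).astype(np.uint8),cv2.MORPH_OPEN,np.ones((3,3)))
n,l,st,ce=cv2.connectedComponentsWithStats(k)
for i in range(1,n):
    if st[i,4]>300 and 200<ce[i][0]<440:
        p=np.array([onplane(m,u,v,115)[:2] for v,u in np.argwhere(l==i)[::5]]);r=cv2.minAreaRect(p.astype(np.float32));print(st[i],ce[i],p.mean(0),r)
r=cv2.resize(sd[160:260,240:390],(600,400),interpolation=cv2.INTER_CUBIC);t=cv2.imread("pics/m3.png")[275:330,340:420]
q=cv2.matchTemplate(r[250:400,300:460],t,cv2.TM_CCOEFF_NORMED);_,v,_,loc=cv2.minMaxLoc(q);print(v,loc[0]+300,loc[1]+250)
old=cv2.imread("pics/s7.png")[110:320,200:420];new=sd[110:320,200:420]
# bright-hatch lower edge along left-front column
for u in (300,320,330): print(u,"v profile new",new[:,:].max(2)[235-110-15:235-110+40:3,u-200],"old",old.max(2)[235-110-15:235-110+40:3,u-200])
E
```

```text
clock: 17.05
tool_pos: [467.4, 56.3, 208.0]
wrist_force: [0.2, -0.2, -1.0]
[308 174  25  48 822] [319.84 196.72] [470.32  58.72] ((469.1219787597656, 58.80805206298828), (44.42482376098633, 20.471357345581055), 6.741975784301758)
[   19   260   604   140 35973] [319.86 357.24] [289.58  53.88] ((319.34722900390625, 53.308197021484375), (175.5874481201172, 671.6689453125), 1.591138243675232)
0.8293781280517578 355 341
300 v profile new [201 206 207 198 112 175 205 206 120 144 165 122 123 121 122 122 123 122
 122] old [121 155 111 202 200 193 118 114 132 147 165 124 123 121 123 122 123 122
 122]
320 v profile new [115 114 116 116 115 115 119 204 204 204 122 137 157 123 124 122 123 122
 122] old [112 112 111 202 202 201 186 119 115 115 133 138 141 124 125 122 123 122
 122]
330 v profile new [124 118 116 117 117 117 117 181 201 202 202 121 136 154 126 124 126 125
 124] old [114 112 119 202 201 200 202 126 117 116 139 137 137 155 125 124 127 125
 125]
```

The hatch has stayed down since release and the knob is at its stop. I'll hand in.

```bash
python3 -c "
from cell import ctrl
print(ctrl.sign_off())"
```

```text
the job is handed in; nothing more can be done
None
```

The hatch is shut on its seal and locked: I turned the wing knob clockwise to its stop under about 18–20 N of push, let go at about 16 s, the hatch stayed down, and the job is handed in (no verdict shown).

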